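Check a stoneware dish on the arrested beam balance

TASK

A dish stands against a brass weight on the beam balance, whose beam is held level by its arrest. Swing the balance's arrest lever right over to free the beam, let the beam tip and come to rest, then swing the lever fully back so that the beam is arrested level again, with the dish still in its place on its pan.

Things in the scene. Friction and masses are not known exactly. Their poses are not given: they have to be found in the camera images.
- arrest (a joint): Arrest lever: 10 mm steel rod at the front middle of the balance's base, ending in a black 28 mm ball whose centre is 110 mm from the hinge. rad: 0 arrested, rod 0.5 rad off upright away from the beam; 1.0 released, 0.5 rad off upright towards the beam; stops at both ends. Stays where left; 1 to 3 N at the ball moves it. Not the flat paddle lever on the banding wheel's foot.
- arrest_hinge (a point): Hinge point of the arrest lever, on the fixed balance, 45 mm above the table. x level, from lever to beam; y the hinge axis, along the beam; z up. At lever value v the ball is at x = 0.110 sin(v-0.5), z = 0.110 cos(v-0.5) m. Beam 22 mm wide at x = 140 mm, its bearing's top 120 mm above the table; nothing but the base (top 34 mm) between lever and beam.
- beam (a joint): Tilt of the 300 mm long aluminium beam, rad: 0 level (arrested); freed once the lever passes about 0.85, it tips to a stop at +0.11 or -0.11, down on the dish's side (the dish is heavier). Positive: +y end up. Each end carries a round pan, 116 mm across, centred 140 mm from the beam's middle, top 126 mm above the table when level.
- dish: Shallow round ochre stoneware dish with a cat's face painted in brown inside, 90 mm across, 16 mm high, about 0.16 kg, loose on either pan; the other pan holds a brass weight 36 mm across and 31 mm high. Origin at the centre of its underside, z up.
Mind the look-alikes: they are no part of the job. Of the things like the dish, leave any that is grey or pink; of the rest the larger one is meant.

How it is judged (in metres and radians):
On the way:
1. the lever is swung over (beyond 0.8 rad) and the beam has tipped by more than 0.06 rad to either side and come to rest (value of joint arrest above 0.8 rad and (value of joint beam above 0.06 rad or value of joint beam below -0.06 rad) and velocity of joint beam between -0.1 and 0.1 rad/s), for 0.4 s.
At the end, for the whole second after the job is handed in: The arrest lever is back within 0.18 rad of its arrested end, the beam is level within 0.03 rad and at rest, and the dish lies still within 20 mm of where it stood at the start (value of joint arrest below 0.18 rad and value of joint beam between -0.03 and 0.03 rad and velocity of joint beam between -0.1 and 0.1 rad/s and distance of dish from where it was at the start of the episode below 0.02 m and linear speed of dish below 0.03 m/s); the robot touches nothing.
It fails at once if the dish falls off or is taken from its pan (moves more than 60 mm) (distance of dish from where it was at the start of the episode above 0.06 m).
It also fails if it takes over 40 s, if anything falls off the work surface, if the arm or the gripper's body presses on something with over 40 N, if the wrist force passes 120 N, or if a joint passes its speed limit or range.

ROBOT

A 6-joint arm with a two-finger parallel gripper is mounted at the origin on the work surface. World frame = base frame: x ahead of the robot, y to its left, z up, the work surface at z = 0. Lengths are in mm, angles in rad, forces in N, time in s.
With the tool pointing down it reaches from about 325 to 850 mm from the base axis. Payload 4.4 kg.
Tool frame: the origin (TCP) lies midway between the tips of the shut fingers; the grasp point (between the pads) lies 19 mm behind it (env.tcp_to_grasp is the z of the grasp point in the tool frame, in mm); z points along the fingers, y is the line along which they close (so a half turn about z gives the same grasp; the last joint's range is limited). The gripper opens to 94 mm and grips with 3 to 60 N. Pads are 16 mm wide; open, the fingers measure 119 mm over their backs; the gripper's body (75 mm by 177 mm) begins 78 mm behind the grasp point.
Start: joints at [-1.278, 0.207, 1.542, -0, 1.393, -0.15], TCP at [246.879, -519.305, 205.447] pointing down, gripper open.
Joint ranges: [-2.73, 2.73], [-0.86, 2.22], [0.23, 2.46], [-1.11, 4.25], [0.08, 2.63], [-2.82, 2.82]. Speed limits (rad/s): [2.79, 2.79, 3.14, 3.14, 3.14, 3.14].

INTERFACE

Orientations are given as a unit quaternion [w, x, y, z].
In Python, from bench import telemetry, vision, workorder, env gives the robot as it stands.
- The arm moves only by the tool move_arm, never from a script. Its argument "plan" is one flat list of numbers, 4 for each row, row after row: the shift along the tool's x, y, z in m, then the turn about the tool's z in rad. In form: [dx, dy, dz, turn, dx, dy, dz, turn, ...]. A call has 1 to 12 rows; each row is the pose to reach, as a shift and turn from the pose commanded when the call began, along the tool's axes at that moment; what a row does not reach only later rows make up. A row lasts 1/12 s, in which the tool goes at most 41.7 mm and 7.16 degrees, less where a joint would pass 70% of its speed; a pose out of reach is approached as far as the arm can. A call with a gripper value outside its range is refused whole. "fingers" is the closure in counts, from 0 (fully open) to 255 (shut), set as the call begins (left out, the last holds). The fingers move at their own pace and stop on an object; "force" is the grip in N (left out, the last holds). Time passes only in rows, so rows that repeat a pose let the fingers close. It gives the time, the measured TCP pose, the force, the opening and the grip force at its end, in the units of the state.
- telemetry.get_state(): the state, without advancing time (a new reading comes with each control period).
- vision.get_image(name): name is "scene" or "top" or "wrist"; returns the picture (420x560x3 uint8, red, green, blue); there is no depth.
- vision.get_calibration(name): a dict with "vfov" (degrees; the focal length in pixels is half the picture's height over the tangent of half this angle, whatever the lens; pixels are square), "cx", "cy" (the principal point, pixels), "distortion" ([k1, k2, p1, p2, k3] as OpenCV has them; the pictures are not rectified), "R" (3x3) and "t" (3): a world point X has camera coordinates R X + t; the wrist camera has in their place "T_tool_cam" (4x4, takes a point from camera to tool coordinates, whose origin is the TCP and whose axes are the flange's). Camera axes: x right, y down, z forward; pixel columns grow to the right and rows downward; lengths in mm; the calibration is good to about 2 mm. A picture is of the moment at which its call begins: read the wrist's pose just before it. get_calibration takes no time and is no camera call.
- workorder.finish_job(): hands the job in; it is judged then, once.
The state is a dict: "clock": time; "qpos": joint angles; "joint_vel": joint speeds; "joint_torque": joint torques, N m; "ee_pos": TCP position; "tcp_rot": TCP orientation; "ft_force": force on the tool from outside, world axes, zero at the start; "torque": the same for the moment, N m; "grip_width": finger opening in mm; "grasp_force": force on a finger pad.
Only numpy, scipy, OpenCV 4.12 (cv2) and the standard library are available. Lean on these libraries where they do the work, as an engineer would, in place of code of your own. Each camera call takes 0.05 s, during which the arm holds its last target. There are 200 camera calls.

## Working session

There is one attempt and no reset: what is moved stays moved. The work goes in short steps, Python scripts to look and compute and a tool call to move; the robot and the scene stay as the last step left them, time stands still between calls to the robot, and variables do not carry over. Pictures are saved under pics/ and viewed, at most 10 in all, crops included, and the job is handed in when it is done.

Besides the shell and the picture viewer there is one more tool, called as a command line: name --argument value ..., lists and objects as JSON in quotes. move_arm: Moves the arm, as the interface text tells. Its arguments: {"type":"object","properties":{"plan":{"type":"array","items":{"type":"number"}},"fingers":{"type":"number"},"force":{"type":"number"}},"required":["plan"]}

```bash
mkdir -p pics
python3 - <<'E'
from bench import telemetry, vision, env
import cv2,numpy as np
for n in ["scene","top"]:
    cv2.imwrite(f"pics/{n}0.png",vision.get_image(n)[:,:,::-1])
    print(n,vision.get_calibration(n))
print(vision.get_calibration("wrist"))
print(telemetry.get_state())
E
```

```text
scene {'vfov': 44.16122825794624, 'cx': 281.47902997459965, 'cy': 210.12930192564286, 'distortion': array([-0.17028284,  0.        ,  0.        ,  0.        ,  0.        ]), 'R': array([[ 0.34650828,  0.9378281 ,  0.02025986],
       [ 0.71684521, -0.25080559, -0.65056091],
       [-0.60503302,  0.23994793, -0.7591838 ]]), 't': array([-231.87847012, -419.97468279, 1661.73244802])}
top {'vfov': 47.292557959979185, 'cx': 284.1485531359852, 'cy': 211.86076678086351, 'distortion': array([-0.10870429,  0.        ,  0.        ,  0.        ,  0.        ]), 'R': array([[-0.0256196 , -0.99963915, -0.00807456],
       [-0.97998073,  0.0267094 , -0.19729263],
       [ 0.1974371 ,  0.00285836, -0.98031139]]), 't': array([ 10.07779746, 675.95452642, 853.2853126 ])}
{'vfov': 71.38881629157751, 'cx': 282.0367604311013, 'cy': 215.02770274897634, 'distortion': array([-0.00071576,  0.        ,  0.        ,  0.        ,  0.        ]), 'T_tool_cam': array([[-3.29565575e-04, -9.67065937e-01, -2.54525764e-01,
         7.49885340e+01],
       [ 9.99999583e-01, -1.02047780e-04, -9.07092868e-04,
        -1.0
[... 187 characters left out ...]
'clock': 0.1, 'qpos': array([-1.27751010e+00,  2.07339757e-01,  1.54278350e+00,  6.47722240e-06,
        1.39351022e+00, -1.50484524e-01]), 'joint_vel': array([ 0.00125714, -0.00285852, -0.00374605,  0.0006717 ,  0.00344266,
       -0.00062595]), 'joint_torque': array([-2.33566561e-04, -3.71863389e+01, -2.82291931e+01,  6.99267536e-02,
        3.11058643e-02, -4.65532150e-05]), 'ee_pos': array([ 246.66382153, -518.60607419,  204.41719198]), 'tcp_rot': array([-1.01804019e-03,  9.75483889e-01,  2.20068491e-01, -6.96173061e-05]), 'ft_force': array([0.18444718, 0.23071196, 0.48148938]), 'torque': array([ 0.042339  ,  0.02032692, -0.00593376]), 'grasp_force': 0.0, 'grip_width': 94.14742669467033}
```

View pics/scene0.png

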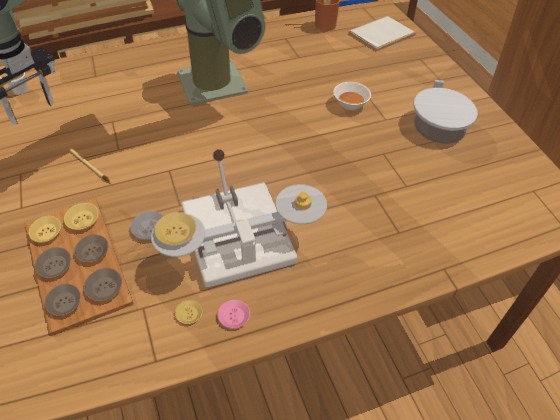

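View pics/top0.png

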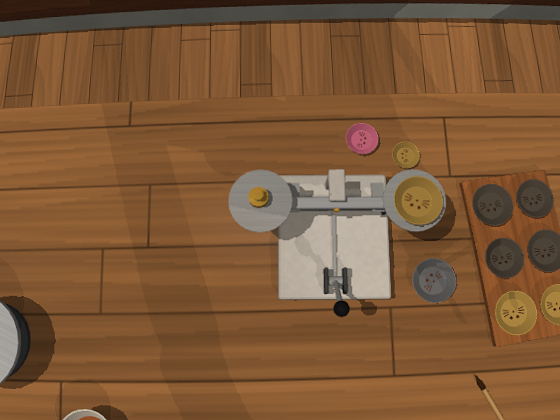

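The scene view shows the balance with the ball at (219,155), the dish on the left pan and the weight on the right pan. In the top view the ball is at (342,309), the dish at (418,201) and the weight pan at (261,201).

```bash
cat > h.py <<'E'
import numpy as np,cv2
from bench import telemetry, vision
from scipy.spatial.transform import Rotation as Ro
def cal(n):
    c=vision.get_calibration(n); f=210/np.tan(np.radians(c['vfov']/2))
    K=np.array([[f,0,c['cx']],[0,f,c['cy']],[0,0,1]])
    return K,c
def ray(n,uv):
    K,c=cal(n); p=cv2.undistortPoints(np.array([[uv]],float),K,c['distortion'])[0,0]
    d=c['R'].T@np.r_[p,1]; return -c['R'].T@c['t'],d/np.linalg.norm(d)
def plane(n,uv,z):
    o,d=ray(n,uv); return o+d*(z-o[2])/d[2]
def tri(a,b):
    A=0;B=0
    for o,d in (a,b):
        P=np.eye(3)-np.outer(d,d); A=A+P; B=B+P@o
    X=np.linalg.solve(A,B); return X,[np.linalg.norm(np.cross(X-o,d)) for o,d in (a,b)]
E
python3 - <<'E'
from h import *
def blob(n,box):
    im=cv2.imread(f"pics/{n}0.png"); x0,y0,x1,y1=box
    m=(im[y0:y1,x0:x1].max(2)<45).astype('uint8')
    k,l,s,c=cv2.connectedComponentsWithStats(m); i=1+np.argmax(s[1:,4]); print(n,s[i],c[i]+[x0,y0]); return c[i]+[x0,y0]
bs=blob("scene",(205,145,235,166)); bt=blob("top",(328,298,358,322))
X,e=tri(ray("scene",bs),ray("top",bt)); print("ball",X,e)
d=plane("top",(418,201),140); w=plane("top",(261,201),126); pd=plane("top",(415,200),126)
print(d,w,pd,np.linalg.norm(pd-w)); b=(w-pd); b/=np.linalg.norm(b); xx=np.cross(b,[0,0,1]); print('beam',b,'x',xx)
mid=(w+pd)/2; print('ball rel mid along x,y',(X-mid)@xx,(X-mid)@b)
R=Ro.from_quat(telemetry.get_state()['tcp_rot'],scalar_first=True).as_matrix(); print(R)
# hinge from two views
print('hinge',plane("top",(336,281),45))
E
```

```text
Traceback (most recent call last):
ValueError: attempt to get argmax of an empty sequence
```

Run:
```python
from h import *
def blob(n,box):
    im=cv2.imread(f"pics/{n}0.png"); x0,y0,x1,y1=box
    m=(im[y0:y1,x0:x1].max(2)<75).astype('uint8')
    k,l,s,c=cv2.connectedComponentsWithStats(m); i=1+np.argmax(s[1:,4]); print(n,s[i],c[i]+[x0,y0]); return c[i]+[x0,y0]
bs=blob("scene",(205,145,235,166)); bt=blob("top",(328,298,358,322))
X,e=tri(ray("scene",bs),ray("top",bt)); print("ball",X,e)
d=plane("top",(418,201),140); w=plane("top",(261,201),126); pd=plane("top",(415,200),126)
print(d,w,pd,np.linalg.norm(pd-w)); b=(w-pd); b/=np.linalg.norm(b); xx=np.cross(b,[0,0,1]); print('beam',b,'x',xx)
mid=(w+pd)/2; print('ball rel mid along x,y',(X-mid)@xx,(X-mid)@b)
R=Ro.from_quat(telemetry.get_state()['tcp_rot'],scalar_first=True).as_matrix(); print(R)
print('hinge',plane("top",(336,281),45))
```

```text
Traceback (most recent call last):
ValueError: attempt to get argmax of an empty sequence
```

Run:
```python
from h import *
im=cv2.imread("pics/scene0.png"); print(im.shape, im[155,205:235].max(1)); print(im[140:172,219].max(1))
im=cv2.imread("pics/top0.png"); print(im[309,328:358].max(1))
```

```text
(420, 560, 3) [188 190 193 195 197 201 201 183 123  77  76  79  83  80  81  81  82  82
  80 160 194 196 194 190 183 171 161 149 143 152]
[184 183 184 189 194 193 191 193 192 154  82  82  82  83  82  81  80  79
  79  80  89 132 139 147 145 143 140 143 151 160 166 169]
[82 81 80 78 84 50 13 18 20 23 22 27 28 28 25 23 22 19 18 17 12 53 87 92
 91 93 95 95 94 96]
```

Run:
```python
from h import *
def blob(n,box,t):
    im=cv2.imread(f"pics/{n}0.png"); x0,y0,x1,y1=box
    m=(im[y0:y1,x0:x1].max(2)<t).astype('uint8')
    k,l,s,c=cv2.connectedComponentsWithStats(m); i=1+np.argmax(s[1:,4]); print(n,s[i],c[i]+[x0,y0]); return c[i]+[x0,y0]
bs=blob("scene",(205,145,235,166),105); bt=blob("top",(328,298,358,322),45)
X,e=tri(ray("scene",bs),ray("top",bt)); print("ball",X,e)
d=plane("top",(418,201),140); w=plane("top",(261,201),126); pd=plane("top",(415,200),126)
print(d,w,pd,np.linalg.norm(pd-w)); b=(w-pd); b/=np.linalg.norm(b); xx=np.cross(b,[0,0,1]); print('beam',b,'x',xx)
mid=(w+pd)/2; print('ball rel mid along x,y',(X-mid)@xx,(X-mid)@b)
R=Ro.from_quat(telemetry.get_state()['tcp_rot'],scalar_first=True).as_matrix(); print(R)
print('hinge',plane("top",(336,281),45))
```

```text
scene [ 9  5 10 11 92] [218.41304348 154.81521739]
top [  6   3  16  16 189] [341.12698413 308.21164021]
ball [491.56864538 -99.83073506 138.48871465] [np.float64(1.1911712153800276), np.float64(1.191171215379981)]
[ 674.61634803 -247.30540936  140.        ] [685.30145137  33.28528499 126.        ] [ 679.65996108 -245.92896883  126.        ] 279.2712408181133
beam [ 2.02007564e-02  9.99795944e-01 -4.07083942e-16] x [ 0.99979594 -0.02020076  0.        ]
ball rel mid along x,y -191.00422934592675 2.6332142776003256
[[ 9.03139708e-01  4.29346394e-01 -5.83898259e-04]
 [ 4.29346678e-01 -9.03137645e-01  1.95552246e-03]
 [ 3.12256017e-04 -2.01680476e-03 -9.99997917e-01]]
hinge [ 542.65258899 -103.60972329   45.        ]
```

move_arm --plan '[0.012,-0.008,0,0.03,0.036,-0.025,0,0.07,0.064,-0.044,0,0.11,0.096,-0.066,0,0.15,0.128,-0.088,0,0.19,0.16,-0.11,0,0.23,0.192,-0.131,0,0.27,0.224,-0.153,0,0.31,0.257,-0.175,0,0.35,0.289,-0.197,0,0.39,0.31,-0.212,0,0.43,0.321,-0.219,0,0.464]' --fingers 0 --force 8

```text
clock: 1.1
ee_pos: [443.5, -180.3, 205.0]
tcp_rot: [-0.001, 1.0, -0.009, -0.0]
ft_force: [0.0, -0.6, -0.2]
grip_width: 94.1
grasp_force: 0.0
```

move_arm --plan '[0.008,-0.014,0,0,0.02,-0.035,0,0,0.032,-0.056,0,0,0.041,-0.073,0,0,0.047,-0.085,0,0,0.047,-0.085,0,0,0.047,-0.085,0,0,0.047,-0.085,0,0]'

```text
clock: 1.77
ee_pos: [490.9, -100.1, 205.1]
tcp_rot: [0.0, 1.0, -0.01, -0.0]
ft_force: [-0.4, -0.1, 0.6]
grip_width: 93.8
grasp_force: 0.0
```

Run:
```python
from h import *
s=telemetry.get_state(); print(s['clock'],s['ee_pos'],s['tcp_rot'])
R=Ro.from_quat(s['tcp_rot'],scalar_first=True).as_matrix()
im=vision.get_image("wrist"); cv2.imwrite("pics/w1.png",im[:,:,::-1])
K,c=cal("wrist"); T=c['T_tool_cam']
X=np.array([491.6,-99.8,141])
p=np.linalg.inv(T)@np.r_[R.T@(X-s['ee_pos']),1]; q=K@p[:3]; print(q[:2]/q[2],'depth',p[2])
```

```text
1.7667 [ 490.94279378 -100.12086917  205.10074027] [ 1.28115164e-04  9.99948259e-01 -1.01610173e-02 -4.66162110e-04]
[283.56735113 225.961435  ] depth 253.14224303770874
```

View pics/w1.png

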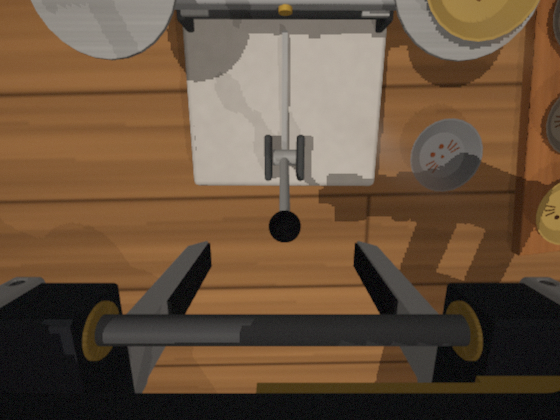

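The wrist view shows the ball at (285,226), within 2 px of prediction and centred between the fingers. I'll descend and grip it.

move_arm --plan '[0,0,0.01,0,0,0,0.026,0,0,0,0.042,0,0,0,0.058,0,0.001,0,0.072,0,0.001,0,0.08,0,0.001,0,0.083,0,0.001,0,0.083,0]'

```text
clock: 2.48
ee_pos: [491.6, -99.8, 121.4]
tcp_rot: [-0.0, 1.0, -0.011, -0.001]
ft_force: [-0.1, -0.3, 0.4]
grip_width: 93.9
grasp_force: 0.0
```

move_arm --plan '[0,0,0,0,0,0,0,0,0,0,0,0,0,0,0,0,0,0,0,0,0,0,0,0,0,0,0,0,0,0,0,0,0,0,0,0,0,0,0,0,0,0,0,0,0,0,0,0]' --fingers 255 --force 8

```text
clock: 3.48
ee_pos: [492.5, -102.0, 122.5]
tcp_rot: [0.002, 1.0, -0.01, 0.0]
ft_force: [0.0, -6.2, -0.5]
grip_width: 27.3
grasp_force: 8.0
```

move_arm --plan '[0.004,0.001,-0.002,0,0.008,0.002,-0.004,0,0.0124,0.002,-0.0058,0,0.0168,0.002,-0.0074,0,0.0211,0.002,-0.0088,0,0.0255,0.002,-0.01,0,0.03,0.002,-0.0111,0,0.0345,0.002,-0.0119,0,0.039,0.002,-0.0126,0,0.0436,0.002,-0.0131,0,0.0481,0.002,-0.0134,0,0.0527,0.002,-0.0135,0]'

```text
clock: 4.48
ee_pos: [545.8, -103.1, 136.2]
tcp_rot: [0.0, 1.0, -0.01, 0.0]
ft_force: [-1.3, -5.4, 0.1]
grip_width: 27.4
grasp_force: 8.0
```

move_arm --plan '[0.0046,0.001,0.0001,0,0.0091,0.002,0.0004,0,0.0137,0.002,0.0009,0,0.0182,0.002,0.0016,0,0.0227,0.002,0.0024,0,0.0272,0.002,0.0035,0,0.0316,0.002,0.0047,0,0.036,0.002,0.0061,0,0.0403,0.002,0.0077,0,0.0448,0.002,0.0096,0,0.0488,0.002,0.0115,0,0.052,0.002,0.0132,0]'

```text
clock: 5.48
ee_pos: [598.2, -104.7, 122.8]
tcp_rot: [-0.001, 1.0, -0.01, 0.001]
ft_force: [0.8, 4.8, 3.7]
grip_width: 27.0
grasp_force: 8.0
```

move_arm --plan '[0,0,0,0,0,0,0,0,0,0,0,0,0,0,0,0,0,0,0,0,0,0,0,0,0,0,0,0,0,0,0,0,0,0,0,0,0,0,0,0,0,0,0,0,0,0,0,0]'

```text
clock: 6.48
ee_pos: [598.4, -104.7, 122.7]
tcp_rot: [-0.001, 1.0, -0.01, 0.001]
ft_force: [2.0, 4.6, 1.6]
grip_width: 27.2
grasp_force: 8.0
```

Run:
```python
from h import *
a=vision.get_image("scene")[130:300,130:350,::-1]; b=cv2.imread("pics/scene0.png")[130:300,130:350]
cv2.imwrite("pics/s2.png",cv2.resize(np.hstack([b,a]),None,fx=1.8,fy=1.8))
```

```text
(no output)
```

View pics/s2.png

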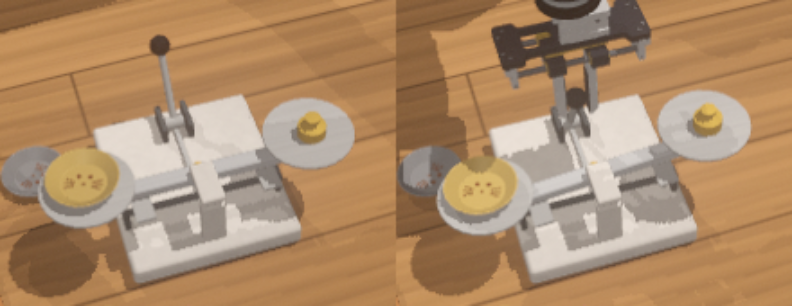

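The beam has tipped dish-side down and come to rest, and the dish is still on its pan. Next I'll swing the lever slowly back.

move_arm --plan '[-0.0025,0,-0.0013,0,-0.0044,-0.001,-0.0022,0,-0.0064,-0.001,-0.0031,0,-0.0085,-0.001,-0.004,0,-0.0105,-0.001,-0.0048,0,-0.0125,-0.001,-0.0056,0,-0.0146,-0.001,-0.0064,0,-0.0167,-0.001,-0.0071,0,-0.0188,-0.001,-0.0078,0,-0.0209,-0.001,-0.0084,0,-0.023,-0.001,-0.009,0,-0.0251,-0.001,-0.0095,0]'

```text
clock: 7.53
ee_pos: [571.5, -104.1, 132.1]
tcp_rot: [-0.0, 1.0, -0.01, -0.0]
ft_force: [1.4, 4.3, 1.4]
grip_width: 27.1
grasp_force: 8.0
```

move_arm --plan '[-0.0032,0,-0.0007,0,-0.0065,-0.001,-0.0014,0,-0.0097,-0.001,-0.0019,0,-0.013,-0.001,-0.0024,0,-0.0163,-0.001,-0.0027,0,-0.0195,-0.001,-0.003,0,-0.0228,-0.001,-0.0031,0,-0.0261,-0.001,-0.0032,0,-0.0294,-0.001,-0.0031,0,-0.0327,-0.001,-0.003,0,-0.036,-0.001,-0.0027,0,-0.0393,-0.001,-0.0024,0]'

```text
clock: 8.53
ee_pos: [532.5, -103.0, 134.6]
tcp_rot: [0.0, 1.0, -0.01, 0.0]
ft_force: [1.8, -2.0, -4.3]
grip_width: 26.7
grasp_force: 8.0
```

move_arm --plan '[-0.0033,0,0.0004,0,-0.0065,0,0.001,0,-0.0098,0,0.0016,0,-0.013,0,0.0024,0,-0.0162,0,0.0032,0,-0.0193,0,0.0041,0,-0.0225,0,0.0051,0,-0.0256,0,0.0063,0,-0.0287,0,0.0075,0,-0.0317,0,0.0088,0,-0.0357,0,0.0106,0,-0.0386,0,0.0122,0]'

```text
clock: 9.53
ee_pos: [493.6, -102.0, 122.7]
tcp_rot: [0.0, 1.0, -0.01, -0.0]
ft_force: [-1.5, -4.3, 4.9]
grip_width: 27.4
grasp_force: 8.0
```

move_arm --plan '[-0.001,0.001,0.0005,0,-0.002,0.001,0.001,0,-0.002,0.001,0.001,0,-0.002,0.001,0.001,0]'

```text
clock: 9.87
ee_pos: [491.3, -102.0, 121.3]
tcp_rot: [-0.001, 1.0, -0.01, -0.001]
ft_force: [-1.9, -1.2, 5.8]
grip_width: 27.3
grasp_force: 8.0
```

move_arm --plan '[0,0,0,0,0,0,0,0,0,0,0,0,0,0,0,0,0,0,0,0,0,0,0,0,0,0,0,0,0,0,0,0,0,0,0,0,0,0,0,0,0,0,0,0,0,0,0,0]' --fingers 0

```text
clock: 10.87
ee_pos: [492.1, -102.7, 121.5]
tcp_rot: [-0.0, 1.0, -0.01, 0.0]
ft_force: [0.2, 0.3, 0.6]
grip_width: 94.0
grasp_force: 0.0
```

move_arm --plan '[0,0,-0.01,0,0,0,-0.03,0,0,0,-0.05,0,0,0,-0.075,0,0,0,-0.1,0,-0.02,0,-0.12,0,-0.05,0,-0.13,0,-0.08,0,-0.13,0,-0.1,0,-0.13,0,-0.1,0,-0.13,0,-0.1,0,-0.13,0]'

```text
clock: 11.78
ee_pos: [392.2, -100.8, 252.5]
tcp_rot: [0.0, 1.0, -0.011, 0.001]
ft_force: [0.0, -1.5, -0.2]
grip_width: 94.4
grasp_force: 0.0
```

Run:
```python
from h import *
a=vision.get_image("scene")[130:300,130:350,::-1]; b=cv2.imread("pics/scene0.png")[130:300,130:350]
cv2.imwrite("pics/s3.png",cv2.resize(np.hstack([b,a]),None,fx=1.8,fy=1.8))
```

```text
(no output)
```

View pics/s3.png

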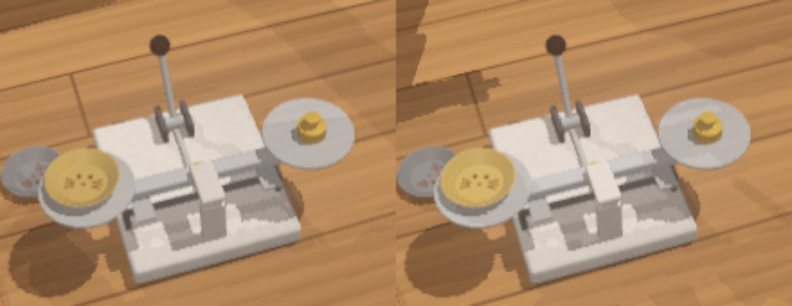

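The lever, beam and dish match the starting picture: ball at (556,45) in the right half against (160,45) in the left.

```bash
python3 -c "
from bench import workorder; print(workorder.finish_job())"
```

```text
the job is handed in; nothing more can be done
None
```

The lever was swung over, the beam tipped dish-side down and came to rest, and the lever is back at its arrested end with the beam level and the dish in place by camera; the job was handed in at about 12 s, with no verdict returned.

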